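Clear the bottle, shut the teat tray

TASK

The lower tray of the two-tier tray unit is pulled out and cannot go in, because a feeding bottle lies in it. Take that bottle out and lay it, gently and without dropping it, on top of the two bottles in the draining cradle, in the groove between them and in line with them, with these two staying in the cradle; and push the tray fully home under the upper tier. Leave the other things on the shelf where they stand.

Things in the scene. Friction and masses are not known exactly. Their poses are not given: they have to be found in the camera images.
- unit: white plastic two-tier tray unit, fixed, 200 deep x 190 wide x 90 mm high. Origin on the table, at mid-width, in the plane of its open front; z up, x points from the front into the unit (the tray slides along x), y across. The upper tier (holding teats) reaches from x = 0 to 200 mm, its underside 52 mm and its rim 90 mm above the table.
- tray (a joint): how far the lower tray is pulled out of the unit, in m: 0 is fully home (a stop), 0.165 fully out; slides stiffly with about 2 N and stays where it is left. The tray is 188 long x 176 wide outside, walls 4 mm, inner floor about 10 mm and wall tops 49 mm above the table; its front wall stands at x = -joint in the unit's frame.
- tray_grip (a point): middle of the tray's bar handle: a grey horizontal bar along the unit's y, 90 mm long, about 10 mm thick, 35 mm in front of the tray's front wall, 32 mm above the table. It moves with the tray.
- cradle: low white plastic draining cradle, fixed, 140 x 124 mm outside, 4 mm walls, 26 mm high, inner floor 6 mm above the table. Origin on the table at its centre, z up; the bottles lie in it along x, side by side across y. A bottle saddled on the two has its axis about 82 mm above the table.
- bottle_tray: the bottle to move: milky polypropylene feeding bottle with a screw cap, 60 g, lying in the pulled-out tray roughly along the tray's length, 56 mm diameter, 120 mm long; the origin is on its axis at mid-length, x runs along the axis towards the ribbed 50 mm screw cap, which is the last 24 mm. It can lie at any roll about x. The smooth body reaches from x = -60 to x = +30 mm.
- bottle_low1: one of two like bottles lying in the cradle, axis 34 mm above the table, 56 mm diameter, 120 mm long; the origin is on its axis at mid-length, x runs along the axis towards the ribbed 50 mm screw cap, which is the last 24 mm. It can lie at any roll about x. The smooth body reaches from x = -60 to x = +30 mm.
- bottle_low2: the other of the two bottles in the cradle, 56 mm diameter, 120 mm long; the origin is on its axis at mid-length, x runs along the axis towards the ribbed 50 mm screw cap, which is the last 24 mm. It can lie at any roll about x. The smooth body reaches from x = -60 to x = +30 mm.
- cup: bystander: clear acrylic cup, 70 mm across, 95 mm high; origin under its centre
- sieve: bystander: small steel sieve, bowl 72 mm across and 28 mm high, with a handle reaching 144 mm from the bowl along its -x; origin under the bowl's centre
- tall_bottle: bystander: upright bottle, 60 mm across, 160 mm high; origin under its centre
- tin: bystander: metal tin, 100 mm across, 120 mm high; origin under its centre
- mug: bystander: white mug, 80 mm across, 85 mm high, handle at its +y; origin under its centre
- warmer: turquoise bottle warmer with a toggle switch, fixed, 140 mm across, 125 mm high; origin under its centre
There are look-alikes about, which are no part of the job. There is more than one size of the cradle; the job needs the largest.

How it is judged:
At the end, for the whole second after the job is handed in: The bottle from the tray lies at rest on the two cradle bottles: middle within 30 mm along and 14 mm across of the cradle's centre, axis 74 to 90 mm up and within 0.22 rad of the cradle's x; both lower bottles still in the cradle (axes 28 to 42 mm up); tray within 6 mm of home (x of bottle_tray in the frame of cradle between -0.03 and 0.03 m and y of bottle_tray in the frame of cradle between -0.014 and 0.014 m and z of bottle_tray in the frame of cradle between 0.074 and 0.09 m and angle between the x axis of bottle_tray and the x axis of cradle, either way round below 0.22 rad and z of bottle_low1 in the frame of cradle between 0.028 and 0.042 m and z of bottle_low2 in the frame of cradle between 0.028 and 0.042 m and value of joint tray below 0.006 m and linear speed of bottle_tray below 0.02 m/s); the robot touches nothing.
It fails at once if the bottle is dropped: it falls free with its axis more than 120 mm above the table (height (world z) of bottle_tray above 0.12 m and contact force between bottle_tray and anything else below 0.02 N).
It fails at once if a bystander (cup, sieve, tall bottle, tin or mug) is moved more than 30 mm (distance of any of cup, sieve, tall_bottle, tin, mug from where it was at the start of the episode above 0.03 m).
It also fails if it takes over 56 s, if anything falls off the work surface, if the arm or the gripper's body presses on something with over 40 N, if the wrist force passes 120 N, or if a joint passes its speed limit or range.

ROBOT

A 6-joint arm with a two-finger parallel gripper is mounted at the origin on the work surface. World frame = base frame: x ahead of the robot, y to its left, z up, the work surface at z = 0. Lengths are in m, angles in rad, forces in N, time in s.
With the tool pointing down it reaches from about 0.3 to 0.875 m from the base axis. Payload 6.4 kg.
Tool frame: the origin (TCP) lies at the very end of the fingers, on their centre line; the grasp point (between the pads) lies 19 mm behind it; z points along the fingers, y is the line along which they close (so a half turn about z gives the same grasp; the last joint's range is limited). The gripper opens to 85 mm and grips with 20 to 120 N. Pads are 22 mm wide; open, the fingers measure 114 mm over their backs; the gripper's body (76 mm by 85 mm) begins 54 mm behind the grasp point. The pads swing forward as they close: fully open they stand 13 mm farther back than shut.
Start: joints at [-1.416, 0.181, 1.607, -0, 1.354, -0.206], TCP at [0.203, -0.538, 0.231] pointing down, gripper open.
Joint ranges: [-2.99, 2.99], [-0.89, 2.07], [0.3, 2.58], [-1.14, 4.28], [0, 2.63], [-3.12, 3.12]. Speed limits (rad/s): [2.57, 2.57, 3.01, 3.14, 3.14, 3.14].

INTERFACE

Orientations are given as a unit quaternion [x, y, z, w].
In Python, from station import * gives the robot as it stands. The module is installed in compiled form; this text tells all that it offers.
- The arm moves only by the shell command python3 -m handwheel 'ROWS' [OPENING] [FORCE]. ROWS is JSON, a list of rows, each a list of 4 numbers: the shift along the world's x, y, z scaled (see below), then the turn about the world's z scaled (see below). A call has exactly 8 rows; each row is the pose to reach, as a shift and turn from the pose commanded when the call began, turning the shorter way round; what a row does not reach only later rows make up. The controller multiplies each number of a shift by 0.1 m and each number of a turn by pi rad. A row lasts 1/8 s, in which the tool goes at most 62.5 mm and 10.7 degrees, less where a joint would pass 70% of its speed; a pose out of reach is approached as far as the arm can. A call with a number of a shift or a turn outside -1 to 1 is refused whole. A call with a gripper value outside its range is refused whole. OPENING is the opening, from 0 (shut) to 1 (fully open), set as the call begins (- or left out, the last holds). The fingers move at their own pace and stop on an object; FORCE is the grip in N (left out, the last holds). Time passes only in rows, so rows that repeat a pose let the fingers close, or fill a call up. It gives the time, the measured TCP pose, the force, the opening and the grip force at its end, in the units of the state.
- sense(): the state, without advancing time (a new reading comes with each control period).
- grab_frame(name): name is "scene" or "top"; returns a dict with "image" (400x640x3 uint8, blue, green, red), "depth" (400x640 float32, m along the optical axis (not along the pixel's ray), 0 where there is no reading), "intrinsics" (3x3 intrinsics, pixels), "rvec" (rotation vector, rad) and "tvec" (3), from world to camera coordinates, as OpenCV has them. Camera axes: x right, y down, z forward; pixel columns grow to the right and rows downward; lengths in m; the calibration is good to about 2 mm. A picture is of the moment at which its call begins.
- finish_job(): hands the job in; it is judged then, once.
The state is a dict: "clock": time; "joint_positions": joint angles; "dq": joint speeds; "effort": joint torques, N m; "tcp_pos": TCP position; "ee_rot": TCP orientation; "ft_force": force on the tool from outside, world axes, zero at the start; "wrist_torque": the same for the moment, N m; "width": opening from 0.0 (shut) to 1.0 (fully open); "grasp_force": force on a finger pad.
Only numpy, scipy, OpenCV 4.12 (cv2) and the standard library are available. Lean on these libraries where they do the work, as an engineer would, in place of code of your own. Each camera call takes 0.05 s, during which the arm holds its last target. There are 200 camera calls.

## Working session

There is one attempt and no reset: what is moved stays moved. The work goes in short steps, Python scripts to look and compute and a shell command to move; the robot and the scene stay as the last step left them, time stands still between calls to the robot, and variables do not carry over. Pictures are saved under pics/ and viewed, at most 10 in all, crops included, and the job is handed in when it is done.

```bash
mkdir -p pics; cat > h.py <<'E'
from station import *
import numpy as np, cv2
def cam(n):
    f=grab_frame(n); R=cv2.Rodrigues(np.array(f["rvec"],float))[0]; return f,np.array(f["intrinsics"]),R,np.array(f["tvec"],float).ravel()
def cloud(f,K,R,t):
    d=f["depth"]; v,u=np.mgrid[:d.shape[0],:d.shape[1]]
    p=np.stack([(u-K[0,2])/K[0,0]*d,(v-K[1,2])/K[1,1]*d,d],-1)
    w=(p-t)@R; w[d==0]=np.nan; return w
E
python3 - <<'E'
from h import *
for n in("scene","top"):
    c=cam(n); w=cloud(*c); np.savez(n+"0.npz",w=w,im=c[0]["image"],K=c[1],R=c[2],t=c[3])
    cv2.imwrite(f"pics/{n}0.png",c[0]["image"]); print(n,-c[2].T@c[3],c[2][2],np.isnan(w[...,0]).mean())
print(sense())
E
```

```text
scene [ 1.35759916 -0.4795636   1.06588921] [-0.56812192  0.36909229 -0.73553271] 0.0041015625
top [0.37519912 0.01886043 1.65141056] [ 0.11837325  0.01197734 -0.99289693] 0.00384765625
{'clock': 0.1, 'joint_positions': array([-1.41630687e+00,  1.81435409e-01,  1.60790472e+00, -1.16668896e-05,
        1.35382404e+00, -2.06299567e-01]), 'dq': array([ 1.56513986e-05, -1.10242387e-03, -1.84557879e-03, -5.31387228e-05,
       -1.91987506e-03, -1.34462664e-03]), 'effort': array([ 1.88544104e-04, -4.45883131e+01, -3.52236557e+01, -2.68851645e-04,
        4.22600584e-03,  2.12771505e-05]), 'tcp_pos': array([ 0.20291671, -0.53747067,  0.23049347]), 'ee_rot': array([ 9.83772457e-01,  1.79418881e-01,  1.46589682e-05, -7.85638525e-04]), 'ft_force': array([-0.48804226,  0.10877216, -0.51770171]), 'wrist_torque': array([ 0.02620563, -0.00399654, -0.04109446]), 'grasp_force': 0.0, 'width': 1.0004030297773132}
```

View pics/top0.png

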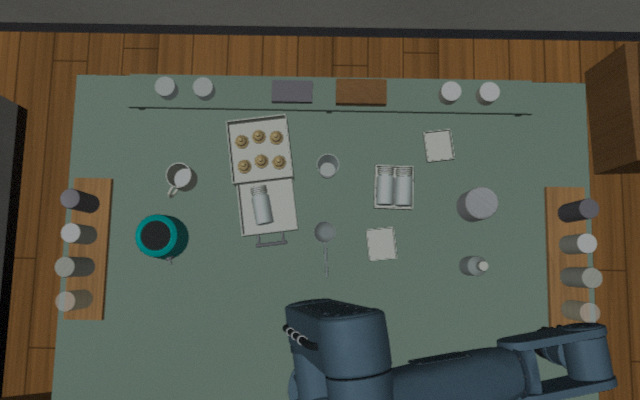

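View pics/scene0.png

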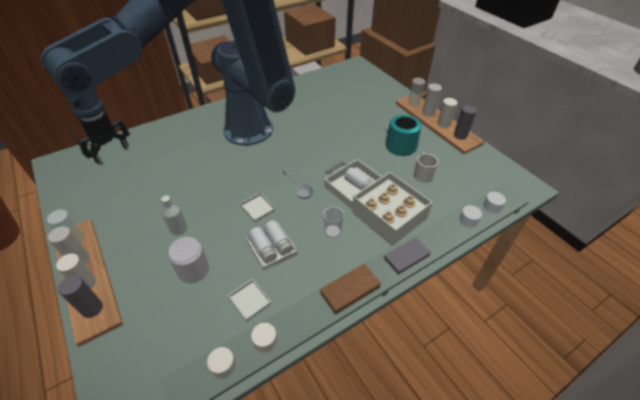

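The top view shows the bottle in the pulled-out tray at (261,204) and its unit at (260,150). The filled, largest cradle is at (394,187). Possible confusions are:
- The empty small cradles at (438,145) and (381,244).
- The bottles in the cradle at (386,187) and (403,187).
- The upright bottles on the side racks and at (476,266).

The only lying bottle inside the tray is the one at (261,204), so I'll measure that one.

```bash
python3 - <<'E'
from h import *
T=np.load("top0.npz"); S=np.load("scene0.npz"); w=T["w"]; s=S["w"]
def at(u,v): return w[v,u].round(3)
for k,(u,v) in dict(bot=(261,210),cap=(260,190),low1=(386,187),low2=(403,187),trayfloor=(285,215),handle=(271,243),table=(350,300),teattier=(245,160),cup=(328,165),sieve=(325,231),mug=(178,175),tall=(476,266),tin=(480,204)).items(): print(k,at(u,v))
def blob(name,c,rx,ry,z0,z1):
    for nm,a in(("top",w),("scene",s)):
        p=a.reshape(-1,3); m=(abs(p[:,0]-c[0])<rx)&(abs(p[:,1]-c[1])<ry)&(p[:,2]>z0)&(p[:,2]<z1); q=p[m]
        if len(q)<5: print(name,nm,len(q)); continue
        (cx,cy),(a1,a2),an=cv2.minAreaRect(q[:,:2].astype(np.float32)*1000)
        print(name,nm,len(q),"rect",round(cx),round(cy),round(a1),round(a2),round(an,1),"zmax",np.percentile(q[:,2],98).round(3),"med",np.median(q,0).round(3))
b=at(261,205);blob("bottle",b,.1,.05,.053,.075)
c=(at(386,187)+at(403,187))/2
blob("cradle",c,.1,.1,.012,.08); blob("lows",c,.1,.1,.045,.08)
for y in (386,403): blob("low%d"%y,at(y,187),.1,.026,.05,.08)
h=at(271,243); blob("handle",h,.018,.07,.02,.045)
u=at(260,150); blob("unitrim",u,.15,.14,.078,.1)
o=T["im"]; cv2.imwrite("pics/crop.png",cv2.resize(o[100:260,220:420],None,fx=4,fy=3.75,interpolation=cv2.INTER_CUBIC)[:600])
E
```

```text
bot [0.543 0.206 0.064]
cap [0.606 0.211 0.064]
low1 [ 0.624 -0.183  0.058]
low2 [ 0.624 -0.236  0.062]
trayfloor [0.534 0.134 0.013]
handle [0.443 0.174 0.035]
table [ 0.269 -0.078  0.002]
teattier [0.702 0.262 0.057]
cup [ 0.7   -0.001  0.012]
sieve [0.486 0.005 0.006]
mug [0.659 0.487 0.004]
tall [ 0.383 -0.441  0.122]
tin [ 0.568 -0.456  0.121]
bottle top 666 rect 562 205 193 99 0.8 zmax 0.07 med [0.575 0.207 0.06 ]
bottle scene 372 rect 567 206 183 99 0.1 zmax 0.073 med [0.594 0.203 0.059]
cradle top 1597 rect 631 -214 126 142 88.7 zmax 0.066 med [ 0.626 -0.211  0.054]
cradle scene 1400 rect 636 -213 125 142 88.8 zmax 0.063 med [ 0.653 -0.221  0.052]
lows top 1155 rect 630 -212 111 122 88.4 zmax 0.067 med [ 0.627 -0.21   0.057]
lows scene 905 rect 635 -214 108 124 89.2 zmax 0.063 med [ 0.638 -0.22   0.056]
low386 top 506 rect 631 -182 121 48 0.1 zmax 0.067 med [ 0.627 -0.183  0.058]
low386 scene 370 rect 636 -185 46 122 88.1 zmax 0.063 med [ 0.635 -0.187  0.057]
low403 top 481 rect 629 -239 120 47 0.0 zmax 0.068 med [ 0.624 -0.24   0.058]
low403 scene 375 rect 634 -241 42 123 88.9 zmax 0.063 med [ 0.635 -0.244  0.057]
handle top 135 rect 444 173 97 31 89.0 zmax 0.042 med [0.442 0.177 0.035]
handle scene 66 rect 447 171 26 93 0.7 zmax 0.039 med [0.448 0.172 0.034]
unitrim top 740 rect 734 215 204 191 8.0 zmax 0.097 med [0.73  0.216 0.087]
unitrim scene 680 rect 736 214 204 198 8.1 zmax 0.094 med [0.743 0.208 0.085]
```

View pics/crop.png

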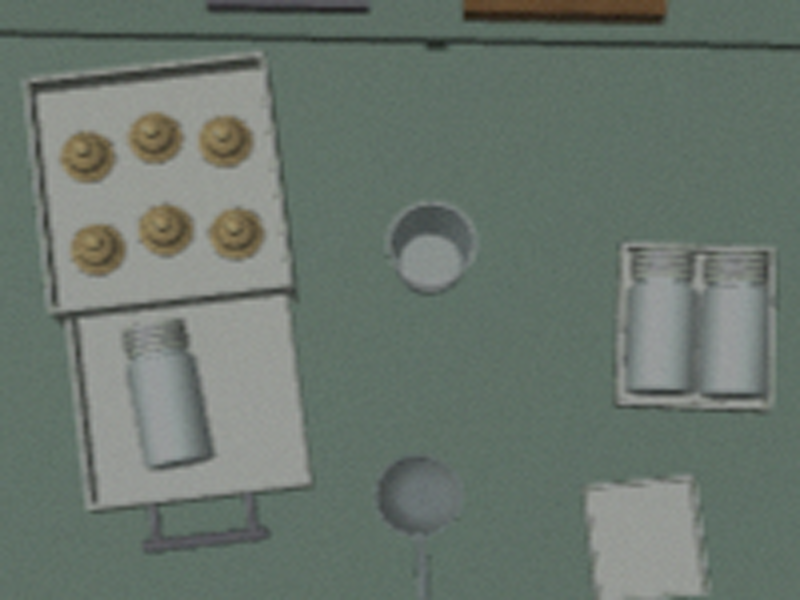

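```bash
python3 - <<'E'
from h import *
yaw=np.radians(8); F=np.array([.636,.2006]); A=np.array([[np.cos(yaw),np.sin(yaw)],[-np.sin(yaw),np.cos(yaw)]])
for n in("top","scene"):
    p=np.load(n+"0.npz")["w"].reshape(-1,3); q=(p[:,:2]-F)@A.T
    m=(q[:,0]>-.148)&(q[:,0]<-.004)&(abs(q[:,1])<.078)&(p[:,2]>.045)&(p[:,2]<.08)
    r=cv2.minAreaRect((p[m,:2]*1000).astype(np.float32)); print(n,m.sum(),np.round(r[0]),np.round(r[1]),round(r[2],1))
    x,y=p[m,0],p[m,1]; xb=np.linspace(.52,.61,7); 
    print([ (round(1000*(np.percentile(y[(x>a)&(x<b)],2)+np.percentile(y[(x>a)&(x<b)],98))/2)) for a,b in zip(xb,xb[1:])], np.percentile(q[m,0],[1,99]).round(3))
    t=(p[:,2]>.04)&(p[:,2]<.056)&(abs(q[:,1])<.07)&(q[:,0]<-.13)&(q[:,0]>-.19); print("front wall x'",np.median(q[t,0]).round(3),t.sum())
R=sense()["ee_rot"]; from scipy.spatial.transform import Rotation as Q; print(Q.from_quat(R).as_matrix().round(3))
E
```

```text
top 608 [562. 206.] [120.  54.] 11.7
[199, 201, 205, 208, 210, 215] [-0.132 -0.014]
front wall x' -0.16 77
scene 279 [561. 204.] [112.  52.] 12.0
[192, 195, 201, 203, 210, 208] [-0.127 -0.02 ]
front wall x' -0.157 63
[[ 0.936  0.353 -0.   ]
 [ 0.353 -0.936  0.002]
 [ 0.    -0.002 -1.   ]]
```

```bash
python3 -m handwheel '[[0.06,0.125,0,-0.006],[0.12,0.25,0,-0.012],[0.18,0.375,0,-0.018],[0.24,0.5,0,-0.025],[0.3,0.625,0,-0.031],[0.36,0.75,0,-0.037],[0.42,0.875,0,-0.043],[0.48,1,0,-0.049]]' 1 && python3 -m handwheel '[[0.06,0.125,0,0],[0.12,0.25,0,0],[0.18,0.375,0,0],[0.24,0.5,0,0],[0.3,0.625,0,0],[0.36,0.75,0,0],[0.42,0.875,0,0],[0.48,1,0,0]]'
```

```text
clock: 1.1
tcp_pos: [0.2514, -0.4371, 0.2313]
ee_rot: [0.995, 0.103, 0.0, 0.0]
ft_force: [0.4, 0.2, 0.1]
width: 1.001
grasp_force: 0.0
clock: 2.1
tcp_pos: [0.2994, -0.3372, 0.2313]
ee_rot: [0.995, 0.103, 0.0, 0.0]
ft_force: [0.4, 0.7, 0.4]
width: 0.998
grasp_force: 0.0
```

```bash
python3 -m handwheel '[[0.06,0.125,0,0],[0.12,0.25,0,0],[0.18,0.375,0,0],[0.24,0.5,0,0],[0.3,0.625,0,0],[0.36,0.75,0,0],[0.42,0.875,0,0],[0.48,1,0,0]]' && python3 -m handwheel '[[0.06,0.125,0,0],[0.12,0.25,0,0],[0.18,0.375,0,0],[0.24,0.5,0,0],[0.3,0.625,0,0],[0.36,0.75,0,0],[0.42,0.875,0,0],[0.48,1,0,0]]' && python3 -m handwheel '[[0.06,0.125,0,0],[0.12,0.25,0,0],[0.18,0.375,0,0],[0.24,0.5,0,0],[0.3,0.625,0,0],[0.36,0.75,0,0],[0.42,0.875,0,0],[0.48,1,0,0]]' && python3 -m handwheel '[[0.06,0.125,0,0],[0.12,0.25,0,0],[0.18,0.375,0,0],[0.24,0.5,0,0],[0.3,0.625,0,0],[0.36,0.75,0,0],[0.42,0.875,0,0],[0.48,1,0,0]]' && python3 -m handwheel '[[0.06,0.125,-0.05,0],[0.12,0.25,-0.15,0],[0.18,0.375,-0.25,0],[0.24,0.5,-0.35,0],[0.3,0.625,-0.45,0],[0.36,0.75,-0.55,0],[0.42,0.875,-0.65,0],[0.48,1,-0.75,0]]' && python3 -m handwheel '[[0.05,0.1,-0.05,0],[0.1,0.2,-0.1,0],[0.15,0.3,-0.15,0],[0.2,0.42,-0.2,0],[0.2,0.42,-0.25,0],[0.2,0.42,-0.3,0],[0.2,0.42,-0.35,0],[0.2,0.42,-0.35,0]]'
python3 - <<'E'
from h import *
f=cam("scene")[0]["image"]; cv2.imwrite("pics/app.png",cv2.resize(f[90:270,240:480],None,fx=3,fy=3))
E
```

```text
clock: 3.1
tcp_pos: [0.3474, -0.2372, 0.2313]
ee_rot: [0.995, 0.103, 0.0, 0.0]
ft_force: [0.3, 0.3, 0.1]
width: 1.002
grasp_force: 0.0
clock: 4.1
tcp_pos: [0.3954, -0.1372, 0.2313]
ee_rot: [0.995, 0.103, 0.0, -0.0]
ft_force: [0.1, -0.2, 0.7]
width: 1.0
grasp_force: 0.0
clock: 5.1
tcp_pos: [0.4434, -0.0371, 0.2313]
ee_rot: [0.995, 0.103, -0.0, -0.0]
ft_force: [0.5, -0.0, 0.0]
width: 1.0
grasp_force: 0.0
clock: 6.1
tcp_pos: [0.4914, 0.0628, 0.2313]
ee_rot: [0.995, 0.103, -0.0, 0.0]
ft_force: [-0.6, -0.3, -0.4]
width: 0.999
grasp_force: 0.0
clock: 7.1
tcp_pos: [0.5394, 0.1629, 0.1556]
ee_rot: [0.995, 0.103, -0.0, -0.0]
ft_force: [0.3, -0.1, 0.1]
width: 0.999
grasp_force: 0.0
clock: 8.1
tcp_pos: [0.5586, 0.2036, 0.1207]
ee_rot: [0.995, 0.103, -0.001, 0.0]
ft_force: [-0.6, -0.9, 0.2]
width: 0.996
grasp_force: 0.0
```

View pics/app.png

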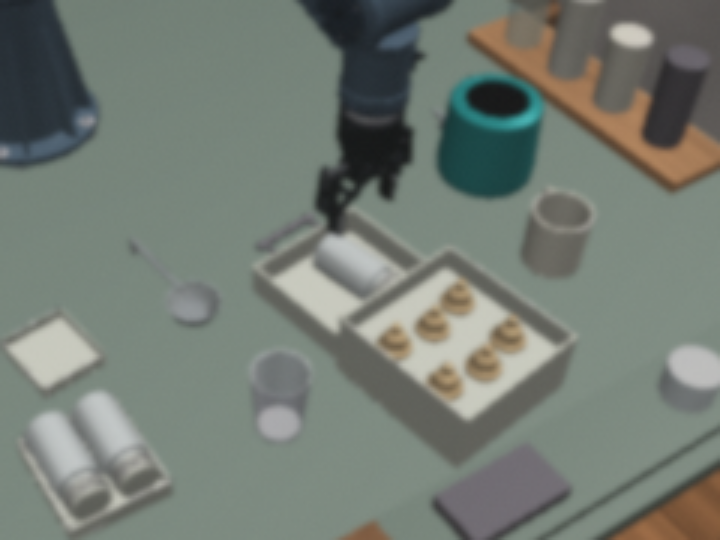

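Pad at crop (335,215) is over the bottle body at (345,260), and nothing has moved. I'll descend and grip.

```bash
python3 -m handwheel '[[0,0,-0.15,0],[0,0,-0.3,0],[0,0,-0.45,0],[0,0,-0.6,0],[0,0,-0.75,0],[0,0,-0.85,0],[0,0,-0.95,0],[0,0,-0.95,0]]' && python3 -m handwheel '[[0,0,0,0],[0,0,0,0],[0,0,0,0],[0,0,0,0],[0,0,0,0],[0,0,0,0],[0,0,0,0],[0,0,0,0]]' 0.3 40
```

```text
clock: 9.15
tcp_pos: [0.5584, 0.2039, 0.0254]
ee_rot: [0.995, 0.103, -0.001, 0.0]
ft_force: [-0.3, -0.4, -0.8]
width: 0.997
grasp_force: 0.0
clock: 10.15
tcp_pos: [0.5599, 0.2042, 0.0273]
ee_rot: [0.995, 0.103, 0.001, -0.0]
ft_force: [0.1, -1.0, 5.5]
width: 0.639
grasp_force: 42.4
```

```bash
python3 -m handwheel '[[0,0,0.05,0],[0,0,0.15,0],[0,0,0.3,0],[0,0,0.45,0],[0,0,0.6,0],[0,0,0.75,0],[0,0,0.9,0],[0,0,1,0]]'
python3 - <<'E'
from h import *
f=cam("scene")[0]["image"]; cv2.imwrite("pics/lift.png",cv2.resize(f[90:270,240:480],None,fx=3,fy=3))
E
```

```text
clock: 11.15
tcp_pos: [0.5594, 0.2041, 0.1276]
ee_rot: [0.995, 0.103, 0.001, -0.0]
ft_force: [-0.8, 0.5, -1.5]
width: 0.637
grasp_force: 42.2
```

View pics/lift.png

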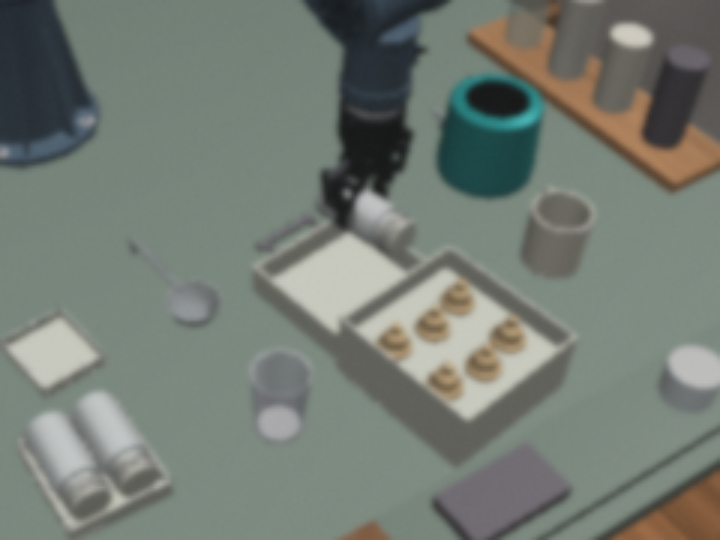

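The bottle hangs level in the pads, with its cap at crop (400,230), and the tray is empty. I'll carry it over to the cradle.

```bash
python3 -m handwheel '[[0,-0.1,0.05,0],[0,-0.22,0.1,0],[0,-0.35,0.15,0],[0,-0.48,0.2,0],[0,-0.61,0.2,0],[0,-0.74,0.2,0],[0,-0.87,0.2,0],[0,-1,0.2,0]]' && python3 -m handwheel '[[0,-0.125,0,0],[0,-0.25,0,0],[0,-0.375,0,0],[0,-0.5,0,0],[0,-0.625,0,0],[0,-0.75,0,0],[0,-0.875,0,0],[0,-1,0,0]]' && python3 -m handwheel '[[0.04,-0.125,0,-0.005],[0.08,-0.25,0,-0.009],[0.13,-0.375,0,-0.014],[0.18,-0.5,0,-0.018],[0.22,-0.625,0,-0.023],[0.27,-0.75,0,-0.027],[0.31,-0.875,0,-0.032],[0.36,-1,0,-0.036]]' && python3 -m handwheel '[[0.04,-0.125,0,-0.005],[0.08,-0.25,0,-0.009],[0.13,-0.375,0,-0.014],[0.18,-0.5,0,-0.018],[0.22,-0.625,0,-0.023],[0.27,-0.75,0,-0.027],[0.31,-0.875,0,-0.032],[0.36,-1,0,-0.036]]' && python3 -m handwheel '[[0,-0.06,-0.05,0],[0,-0.12,-0.1,0],[0,-0.18,-0.15,0],[0,-0.18,-0.2,0],[0,-0.18,-0.25,0],[0,-0.18,-0.3,0],[0,-0.18,-0.35,0],[0,-0.18,-0.35,0]]'
python3 - <<'E'
from h import *
o=[]
for n,(y,x) in (("scene",(200,215)),("top",(140,340))):
    c=cam(n); w=cloud(*c); cv2.imwrite
    f=c[0]["image"]; o.append(cv2.resize(f[y:y+100,x:x+130],None,fx=3,fy=3))
    p=w.reshape(-1,3); m=(abs(p[:,0]-.633)<.09)&(abs(p[:,1]+.213)<.09)&(p[:,2]>.085)&(p[:,2]<.15); q=p[m]
    e=(abs(q[:,0]-.633)>.025); q=q[e]
    for s in(-1,1):
        z=q[(q[:,0]-.633)*s>0]; print(n,s,len(z),np.median(z,0).round(3) if len(z) else "",z[:,0].min() if len(z) else "",z[:,0].max() if len(z) else "")
    l=(abs(p[:,0]-.633)<.09)&(abs(p[:,1]+.213)<.09)&(p[:,2]>.048)&(p[:,2]<.07); print("lows",np.round(cv2.minAreaRect((p[l,:2]*1000).astype(np.float32))[0]))
cv2.imwrite("pics/above.png",np.hstack(o))
E
```

```text
clock: 12.2
tcp_pos: [0.5589, 0.1031, 0.1461]
ee_rot: [0.995, 0.103, -0.0, -0.0]
ft_force: [0.8, -0.3, -0.2]
width: 0.638
grasp_force: 42.2
clock: 13.2
tcp_pos: [0.559, 0.0032, 0.1463]
ee_rot: [0.995, 0.103, -0.0, 0.0]
ft_force: [0.6, -1.1, -1.0]
width: 0.642
grasp_force: 42.2
clock: 14.2
tcp_pos: [0.5953, -0.0968, 0.1463]
ee_rot: [0.999, 0.046, -0.0, -0.0]
ft_force: [0.3, 0.3, -0.3]
width: 0.638
grasp_force: 42.2
clock: 15.2
tcp_pos: [0.6313, -0.1968, 0.1462]
ee_rot: [1.0, -0.01, -0.0, -0.0]
ft_force: [0.8, -0.2, -0.9]
width: 0.641
grasp_force: 42.2
clock: 16.2
tcp_pos: [0.6307, -0.2137, 0.1107]
ee_rot: [1.0, -0.01, -0.0, -0.0]
ft_force: [-0.2, 0.9, -0.3]
width: 0.64
grasp_force: 42.2
scene -1 4 [ 0.592 -0.217  0.132] 0.577479308772379 0.6060692993879309
scene 1 298 [ 0.688 -0.219  0.135] 0.6585288830197025 0.700205239635409
lows [ 635. -214.]
top -1 167 [ 0.593 -0.217  0.143] 0.5733524036969614 0.6079577839318351
top 1 0   
lows [ 626. -211.]
```

View pics/above.png

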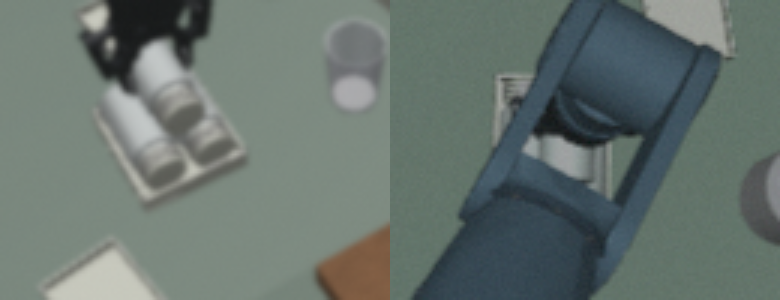

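The scene crop shows the bottle above and between the two low ones, aligned with them; its cap is at (180,105) and theirs are at (160,160) and (210,135). I'll lower it until there's contact.

```bash
python3 -m handwheel '[[0,0.02,-0.06,0],[0,0.02,-0.12,0],[0,0.02,-0.18,0],[0,0.02,-0.23,0],[0,0.02,-0.28,0],[0,0.02,-0.32,0],[0,0.02,-0.35,0],[0,0.02,-0.35,0]]' && python3 -m handwheel '[[0,0,-0.01,0],[0,0,-0.01,0],[0,0,-0.02,0],[0,0,-0.02,0],[0,0,-0.03,0],[0,0,-0.03,0],[0,0,-0.03,0],[0,0,-0.03,0]]'
```

```text
clock: 17.3
tcp_pos: [0.6309, -0.2119, 0.076]
ee_rot: [1.0, -0.01, -0.0, -0.0]
ft_force: [-0.3, 0.1, -1.3]
width: 0.635
grasp_force: 42.2
clock: 18.3
tcp_pos: [0.631, -0.212, 0.0733]
ee_rot: [1.0, -0.01, 0.0, 0.0]
ft_force: [-1.0, 0.6, -1.0]
width: 0.639
grasp_force: 42.2
```

```bash
python3 -m handwheel '[[0,0,-0.01,0],[0,0,-0.01,0],[0,0,-0.015,0],[0,0,-0.015,0],[0,0,-0.02,0],[0,0,-0.02,0],[0,0,-0.02,0],[0,0,-0.02,0]]'
python3 - <<'E'
from h import *
c=cam("scene"); w=cloud(*c); p=w.reshape(-1,3)
for x0,x1 in((.68,.692),(.64,.66)):
    m=(p[:,0]>x0)&(p[:,0]<x1)&(abs(p[:,1]+.213)<.02)&(p[:,2]>.03); print(m.sum(),np.percentile(p[m,2],[50,95,100]).round(4))
E
```

```text
clock: 19.3
tcp_pos: [0.6313, -0.212, 0.0723]
ee_rot: [1.0, -0.01, 0.0, 0.0]
ft_force: [-2.3, 3.4, 8.1]
width: 0.636
grasp_force: 43.0
125 [0.3838 0.41   0.4144]
307 [0.3487 0.432  0.4344]
```

Contact is felt, 8 N up at an axis height of about 83 mm as expected. I'll ease the grip, open, and rise.

```bash
python3 -m handwheel '[[0,0.01,0.005,0],[0,0.01,0.005,0],[0,0.01,0.005,0],[0,0.01,0.005,0],[0,0.01,0.005,0],[0,0.01,0.005,0],[0,0.01,0.005,0],[0,0.01,0.005,0]]' - 20 && python3 -m handwheel '[[0,0,0,0],[0,0,0,0],[0,0,0,0],[0,0,0,0],[0,0,0,0],[0,0,0.02,0],[0,0,0.05,0],[0,0,0.08,0]]' 0.9 && python3 -m handwheel '[[0,0,0.05,0],[0,0,0.15,0],[0,0,0.3,0],[0,0,0.45,0],[0,0,0.6,0],[0,0,0.75,0],[0,0,0.9,0],[0,0,1,0]]'
python3 - <<'E'
from h import *
c=cam("scene"); f=c[0]["image"]; cv2.imwrite("pics/rel.png",cv2.resize(f[180:280,215:345],None,fx=5,fy=5))
w=cloud(*c); p=w.reshape(-1,3)
for x0,x1 in((.58,.6),(.6,.62),(.64,.66)):
    m=(p[:,0]>x0)&(p[:,0]<x1)&(abs(p[:,1]+.213)<.03)&(p[:,2]>.08)&(p[:,2]<.125); q=p[m]
    if len(q): print(x0,m.sum(),np.percentile(q[:,2],[50,95,100]).round(4), q[q[:,2]>np.percentile(q[:,2],85)].mean(0).round(3))
E
```

```text
clock: 20.35
tcp_pos: [0.6313, -0.2115, 0.0723]
ee_rot: [1.0, -0.01, 0.0, 0.0]
ft_force: [-1.0, 0.2, 5.8]
width: 0.642
grasp_force: 42.6
clock: 21.35
tcp_pos: [0.6311, -0.2111, 0.0801]
ee_rot: [1.0, -0.01, 0.0, 0.0]
ft_force: [0.5, 0.6, -0.1]
width: 0.9
grasp_force: 0.0
clock: 22.35
tcp_pos: [0.6313, -0.2111, 0.1812]
ee_rot: [1.0, -0.01, 0.001, 0.0]
ft_force: [0.5, -0.3, -1.4]
width: 0.901
grasp_force: 0.0
0.58 80 [0.1049 0.1098 0.1123] [ 0.592 -0.213  0.11 ]
0.6 81 [0.1037 0.11   0.1121] [ 0.611 -0.212  0.11 ]
0.64 86 [0.1049 0.1101 0.1121] [ 0.648 -0.215  0.11 ]
```

View pics/rel.png

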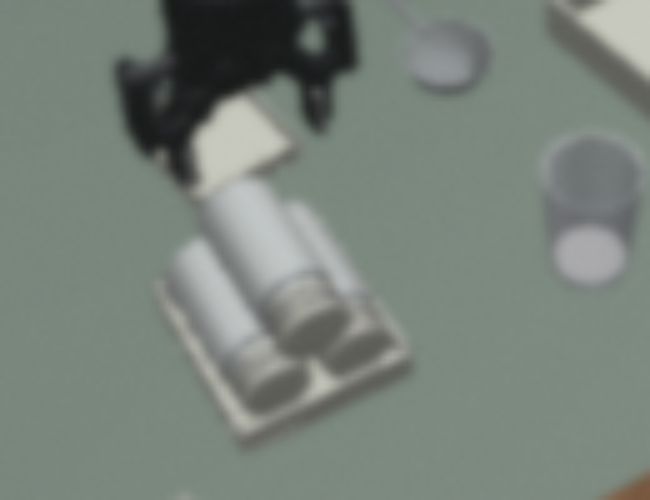

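The bottle lies level in the groove, crop (275,265), with its top at 110 mm (axis 82 mm) and y about -0.213. Next I'll go to the front of the tray handle with the fingers shut.

```bash
python3 -m handwheel '[[-0.07,0.12,0.02,0.006],[-0.14,0.24,0.05,0.013],[-0.22,0.36,0.05,0.02],[-0.29,0.48,0.05,0.026],[-0.36,0.6,0.05,0.033],[-0.44,0.72,0.05,0.04],[-0.51,0.83,0.05,0.046],[-0.58,0.945,0.05,0.052]]' 0 && python3 -m handwheel '[[-0.07,0.12,0,0],[-0.14,0.24,0,0],[-0.22,0.36,0,0],[-0.29,0.48,0,0],[-0.36,0.6,0,0],[-0.44,0.72,0,0],[-0.51,0.83,0,0],[-0.58,0.945,0,0]]' && python3 -m handwheel '[[-0.07,0.12,0,0],[-0.14,0.24,0,0],[-0.22,0.36,0,0],[-0.29,0.48,0,0],[-0.36,0.6,0,0],[-0.44,0.72,0,0],[-0.51,0.83,0,0],[-0.58,0.945,0,0]]' && python3 -m handwheel '[[-0.07,0.12,-0.05,0],[-0.14,0.24,-0.1,0],[-0.22,0.36,-0.2,0],[-0.29,0.48,-0.3,0],[-0.36,0.6,-0.4,0],[-0.44,0.72,-0.5,0],[-0.51,0.83,-0.6,0],[-0.58,0.945,-0.7,0]]'
python3 - <<'E'
from h import *
c=cam("scene"); f=c[0]["image"]; cv2.imwrite("pics/hnd.png",cv2.resize(f[90:240,270:450],None,fx=4,fy=4))
E
```

```text
clock: 23.4
tcp_pos: [0.5726, -0.1158, 0.1848]
ee_rot: [0.997, 0.073, 0.0, 0.0]
ft_force: [-0.1, -0.3, 0.2]
width: 0.004
grasp_force: 0.0
clock: 24.4
tcp_pos: [0.5146, -0.0213, 0.1848]
ee_rot: [0.997, 0.072, 0.0, 0.0]
ft_force: [-0.2, -1.2, -0.4]
width: 0.001
grasp_force: 0.0
clock: 25.4
tcp_pos: [0.4565, 0.0732, 0.1848]
ee_rot: [0.997, 0.072, 0.0, 0.0]
ft_force: [0.7, 0.5, 0.9]
width: -0.001
grasp_force: 0.0
clock: 26.4
tcp_pos: [0.3985, 0.1677, 0.1141]
ee_rot: [0.997, 0.072, 0.0, 0.0]
ft_force: [-0.2, -0.6, -0.5]
width: -0.0
grasp_force: 0.0
```

View pics/hnd.png

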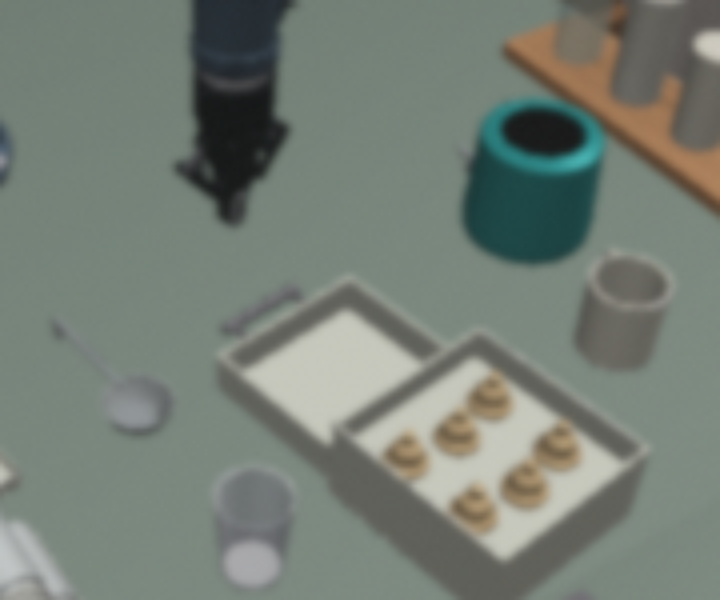

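The handle bar is at crop (260,310), and the shut fingers (230,210) stand in front of it with room to descend.

```bash
python3 -m handwheel '[[0,0,-0.12,0],[0,0,-0.24,0],[0,0,-0.36,0],[0,0,-0.48,0],[0,0,-0.6,0],[0,0,-0.72,0],[0,0,-0.82,0],[0,0,-0.88,0]]' && python3 -m handwheel '[[0.05,0.007,0,0],[0.15,0.021,0,0],[0.25,0.035,0,0],[0.35,0.049,0,0],[0.45,0.063,0,0],[0.55,0.077,0,0],[0.65,0.091,0,0],[0.75,0.105,0,0]]'
python3 - <<'E'
from h import *
c=cam("scene"); f=c[0]["image"]; cv2.imwrite("pics/push.png",cv2.resize(f[90:240,270:450],None,fx=4,fy=4))
p=cloud(*c).reshape(-1,3)
yaw=np.radians(8); F=np.array([.636,.2006]); A=np.array([[np.cos(yaw),np.sin(yaw)],[-np.sin(yaw),np.cos(yaw)]]); q=(p[:,:2]-F)@A.T
print("tcp",A@(sense()["tcp_pos"][:2]-F),sense()["ft_force"])
t=(p[:,2]>.04)&(p[:,2]<.056)&(abs(q[:,1])>.04)&(abs(q[:,1])<.08)&(q[:,0]<-.02)&(q[:,0]>-.19); print("front wall x'",np.median(q[t,0]).round(3),t.sum())
E
```

```text
clock: 27.45
tcp_pos: [0.3987, 0.167, 0.026]
ee_rot: [0.997, 0.072, -0.0, 0.0]
ft_force: [1.4, 0.0, 1.3]
width: 0.001
grasp_force: 0.0
clock: 28.45
tcp_pos: [0.4746, 0.1776, 0.0267]
ee_rot: [0.997, 0.072, -0.0, -0.0]
ft_force: [-2.5, 0.0, 2.1]
width: -0.002
grasp_force: 1.0
tcp [-0.16144241 -0.00043601] [ 0.05420433 -0.26832337  1.09352978]
front wall x' -0.109 37
```

View pics/push.png

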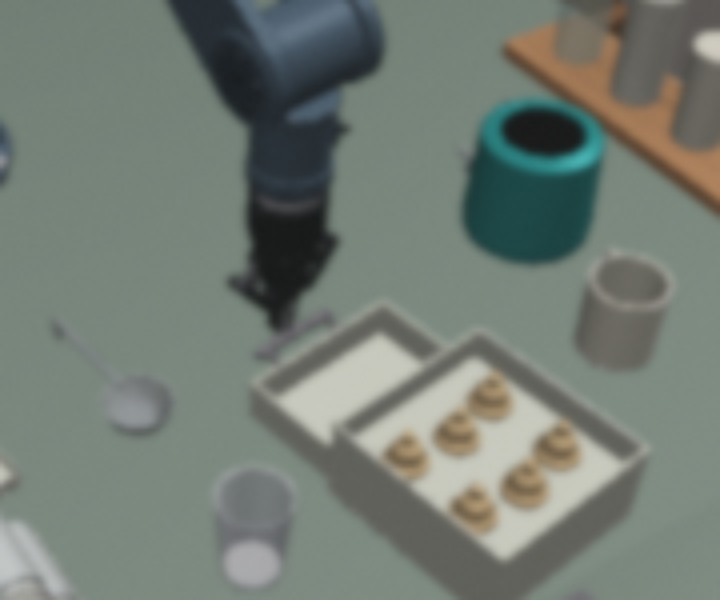

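The tray is sliding in on its own axis, with the bar now at crop (295,335) against the fingertips. I'll keep pushing.

```bash
python3 -m handwheel '[[0.13,0.018,0,0],[0.26,0.036,0,0],[0.39,0.054,0,0],[0.52,0.072,0,0],[0.65,0.09,0,0],[0.77,0.107,0,0],[0.88,0.122,0,0],[0.95,0.132,0,0]]' && python3 -m handwheel '[[0.02,0.003,0,0],[0.04,0.006,0,0],[0.05,0.007,0,0],[0.06,0.008,0,0],[0.07,0.01,0,0],[0.08,0.011,0,0],[0.08,0.011,0,0],[0.08,0.011,0,0]]'
```

```text
clock: 29.5
tcp_pos: [0.5699, 0.1907, 0.0269]
ee_rot: [0.997, 0.072, 0.0, 0.0]
ft_force: [-2.2, 0.7, 0.8]
width: -0.001
grasp_force: 0.9
clock: 30.5
tcp_pos: [0.5772, 0.1919, 0.0268]
ee_rot: [0.997, 0.072, 0.0, -0.0]
ft_force: [-0.1, 0.4, 0.8]
width: 0.002
grasp_force: 0.2
```

```bash
python3 -m handwheel '[[0.01,0.001,0,0],[0.02,0.003,0,0],[0.03,0.004,0,0],[0.03,0.004,0,0],[0.03,0.004,0,0],[0.03,0.004,0,0],[0.03,0.004,0,0],[0.03,0.004,0,0]]'
```

```text
clock: 31.5
tcp_pos: [0.5801, 0.1922, 0.0268]
ee_rot: [0.997, 0.072, 0.0, 0.0]
ft_force: [0.3, -0.3, -0.8]
width: -0.003
grasp_force: 0.1
```

```bash
python3 -m handwheel '[[0.01,0.001,0,0],[0.02,0.003,0,0],[0.03,0.004,0,0],[0.03,0.004,0,0],[0.03,0.004,0,0],[0.03,0.004,0,0],[0.03,0.004,0,0],[0.03,0.004,0,0]]'; python3 -m handwheel '[[0.01,0.001,0,0],[0.01,0.001,0,0],[0.02,0.003,0,0],[0.02,0.003,0,0],[0.02,0.003,0,0],[0.02,0.003,0,0],[0.02,0.003,0,0],[0.02,0.003,0,0]]'
```

```text
clock: 32.5
tcp_pos: [0.5831, 0.1926, 0.0268]
ee_rot: [0.997, 0.072, 0.0, -0.0]
ft_force: [-0.8, -0.2, -0.1]
width: -0.001
grasp_force: 0.2
clock: 33.5
tcp_pos: [0.585, 0.1929, 0.0268]
ee_rot: [0.997, 0.072, 0.0, -0.0]
ft_force: [-0.4, 0.4, 0.2]
width: 0.001
grasp_force: 0.4
```

```bash
python3 -m handwheel '[[0.01,0.001,0,0],[0.01,0.001,0,0],[0.02,0.003,0,0],[0.02,0.003,0,0],[0.02,0.003,0,0],[0.02,0.003,0,0],[0.02,0.003,0,0],[0.02,0.003,0,0]]'
```

```text
clock: 34.5
tcp_pos: [0.587, 0.1932, 0.0267]
ee_rot: [0.997, 0.072, -0.0, 0.0]
ft_force: [-1.5, 0.4, 0.3]
width: -0.002
grasp_force: 0.8
```

```bash
python3 -m handwheel '[[0.01,0.001,0,0],[0.01,0.001,0,0],[0.02,0.003,0,0],[0.02,0.003,0,0],[0.02,0.003,0,0],[0.02,0.003,0,0],[0.02,0.003,0,0],[0.02,0.003,0,0]]'
```

```text
clock: 35.5
tcp_pos: [0.5872, 0.1932, 0.0266]
ee_rot: [0.997, 0.072, -0.002, 0.0]
ft_force: [-8.3, -1.6, 6.9]
width: -0.003
grasp_force: 4.4
```

The stop is reached: force jumped to 8 N and the TCP held. I'll back off and check.

```bash
python3 -m handwheel '[[-0.1,-0.014,0,0],[-0.2,-0.028,0,0],[-0.3,-0.042,0,0],[-0.4,-0.056,0.1,0],[-0.5,-0.07,0.3,0],[-0.6,-0.084,0.5,0],[-0.7,-0.098,0.7,0],[-0.7,-0.098,0.9,0]]'
python3 - <<'E'
from h import *
o=[]
c=cam("scene"); f=c[0]["image"]; cv2.imwrite("pics/end.png",cv2.resize(f[100:290,220:470],None,fx=3,fy=3))
p=cloud(*c).reshape(-1,3)
yaw=np.radians(8); F=np.array([.636,.2006]); A=np.array([[np.cos(yaw),np.sin(yaw)],[-np.sin(yaw),np.cos(yaw)]]); q=(p[:,:2]-F)@A.T
t=(p[:,2]>.022)&(p[:,2]<.042)&(abs(q[:,1])<.06)&(q[:,0]<-.02)&(q[:,0]>-.06); print("bar x'",np.median(q[t,0]).round(3),t.sum())
for x0,x1 in((.58,.6),(.6,.62),(.64,.66)):
    m=(p[:,0]>x0)&(p[:,0]<x1)&(abs(p[:,1]+.213)<.03)&(p[:,2]>.08)&(p[:,2]<.125); r=p[m]
    if len(r): print(x0,r[r[:,2]>np.percentile(r[:,2],85)].mean(0).round(3))
E
```

```text
clock: 36.5
tcp_pos: [0.5181, 0.1837, 0.1181]
ee_rot: [0.997, 0.072, 0.0, -0.0]
ft_force: [0.9, -0.2, -0.8]
width: 0.004
grasp_force: 0.0
bar x' -0.035 24
0.58 [ 0.592 -0.214  0.111]
0.6 [ 0.61  -0.214  0.11 ]
0.64 [ 0.65  -0.212  0.109]
```

View pics/end.png

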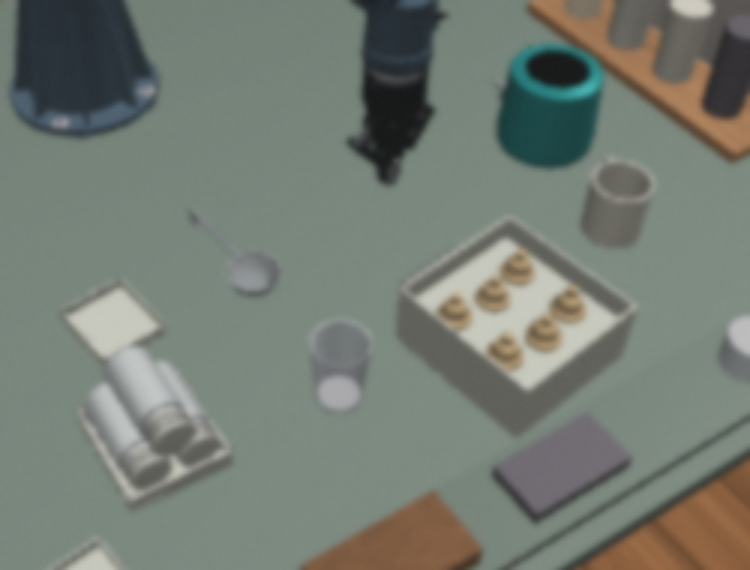

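The tray is home: the bar is at x' = -35 mm and hidden behind the unit at (515,310). The bottle rests on the pair at (150,395), the robot is clear and the bystanders haven't moved.

```bash
python3 -c "from station import *; print(finish_job())"
```

```text
the job is handed in; nothing more can be done
None
```

The job is handed in at about 37 s with no verdict shown: the bottle lies in the groove on the two cradle bottles (axis about 82 mm up), the tray is home against its stop, and the bystanders look unmoved in the last picture.

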